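# Find the contact that still grips with a test blade

### The job

This battery contact block has three gaps that look alike: in one the spring still grips, in one the spring is worn out, and one is seized. Take the test blade from its wooden stand and feel each gap with it in turn, from the robot's left to its right, sliding the blade gently into the gap as far as it will go without forcing (stay under about 20 N). Then leave it standing fully home in the one gap that holds it with a steady drag, and disturb nothing else on the bench.

Things in the scene. Friction and masses are not known exactly. Their poses are not given: they have to be found in the camera images.
- blade: Test blade, 90 g, upright in the stand. Origin: middle of the tip (lowest edge); z up the blade, x through its thickness, y along its width. From the tip: 0-12 mm steel wedge 3 growing to 6 mm thick, 12-49 mm steel 6 mm thick (x) by 24 mm wide (y), 49-55 mm black collar 18 by 30, 55-105 mm red handle 14 mm (x) by 24 mm (y), to be gripped.
- stand: Fixed wooden stand 70 (x) by 80 (y) by 45 mm tall, origin at the centre of its underside. One slot in the middle of its top, along y, with about 1 mm play each way; the blade stands 35 mm deep in it, its tip 10 mm above the bench.
- block: Fixed contact block: black base 85 (x) by 200 (y) by 6 mm, origin centre of underside. Three gaps along y, 60 mm apart, each between a fixed brass cheek (flat face at x=+3 mm) and a sprung brass shoe (face at x=0, yields up to 6 mm to -x). Both are 34 mm wide (y), tops 49 mm above the bench; lips flare 5 mm over the top 10 mm: mouth 13 mm, gap 3 mm. Gap floors 6 mm above the bench.
- gap_a (a point): Floor point of the left gap (+y end of the block), where the middle of the blade's tip stands when home, flat on the cheek (block x 0, y +60, z 6 mm). Any of the three gaps may be the gripping one (push of 4-16 N to enter, then steady drag of 3-9 N down and up), the worn one (drag under about 1.5 N if the arm does not press the blade sideways) or the seized one (blade stops hard in the top 21 mm).
- gap_b (a point): The same floor point of the middle gap (block x 0, y 0, z 6 mm). The gaps look alike; which is which is drawn anew each time.
- gap_c (a point): The same floor point of the right gap (-y end; block x 0, y -60, z 6 mm).
- spray_can: Bystander, to be left alone: blue and yellow spray can, 56 mm across, 190 mm tall. Origin at the centre of its underside.
- pot: Bystander, to be left alone: small black pot, 40 mm across, 40 mm tall. Origin at the centre of its underside.
- cube: Bystander, to be left alone: yellow plastic cube, 50 mm. Origin at the centre of its underside.
- pliers: Bystander, to be left alone: small pliers with red grips, 140 mm long, 12 mm thick. Origin at the centre of its underside.
- wrench: Bystander, to be left alone: steel open wrench, 180 mm long, lying flat. Origin at the centre of its underside.
- flask: Bystander, to be left alone: white plastic bottle with black cap, 64 mm across, 170 mm tall. Origin at the centre of its underside.
Mind the look-alikes: they are no part of the job. What is shaped like the blade but purple is not meant.

How it is judged:
On the way, in this order (a step that is already met when the one before it is completed fails the run):
1. the blade is lifted clear of its stand (z of blade in the frame of stand above 0.055 m), for 0.1 s.
2. the blade's tip is slid into the left (+y) gap (horizontal distance between blade and gap_a below 0.012 m and z of blade in the frame of block below 0.042 m), for 0.1 s.
3. the blade's tip is slid into the middle gap (horizontal distance between blade and gap_b below 0.012 m and z of blade in the frame of block below 0.042 m), for 0.1 s.
4. the blade's tip is slid into the right (-y) gap (horizontal distance between blade and gap_c below 0.012 m and z of blade in the frame of block below 0.042 m), for 0.1 s.
At the end, for the whole second after the job is handed in: The blade stands released and at rest in the gap that grips it: its tip within 5 mm of the floor of the gap and within 10 mm of the gap's middle, upright within 0.15 rad, pressed against the fixed cheek by more than 3 N of spring force (only the gripping gap does this) ((distance between blade and gap_a below 0.01 m or distance between blade and gap_b below 0.01 m or distance between blade and gap_c below 0.01 m) and z of blade in the frame of block below 0.011 m and angle between blade's own z axis and vertical below 0.15 rad and contact force between blade and block above 3 N and contact force between the fingers and blade below 0.05 N and linear speed of blade below 0.01 m/s); the robot touches nothing.
It fails at once if the blade is forced: more than 35 N in all between the blade and the block (contact force between blade and block above 35 N).
It fails at once if a bystander is disturbed (moved more than 15 mm) (distance of any of spray_can, pot, cube, pliers, wrench, flask from where it was at the start of the episode above 0.015 m).
It also fails if it takes over 64 s, if anything falls off the work surface, if the arm or the gripper's body presses on something with over 40 N, if the wrist force passes 120 N, or if a joint passes its speed limit or range.

### The arm

A 7-joint arm with a two-finger parallel gripper is mounted at the origin on the work surface. World frame = base frame: x ahead of the robot, y to its left, z up, the work surface at z = 0. Lengths are in m, angles in rad, forces in N, time in s.
With the tool pointing down it reaches from about 0.4 to 0.9 m from the base axis. Payload 5.6 kg.
Tool frame: the origin (TCP) lies on the centre line of the jaws, within the pads' length; the fingertips stand 14 mm ahead of it and the grasp point (between the pads) lies 5 mm behind it; z points along the fingers, y is the direction in which the jaws open and shut (so a half turn about z gives the same grasp; the last joint's range is limited). The gripper opens to 92 mm and grips with 3 to 60 N. Pads are 20 mm wide; open, the fingers measure 128 mm over their backs; the gripper's body (75 mm by 189 mm) begins 69 mm behind the grasp point.
Start: joints at [-1.247, 0.468, -0.012, 1.603, 0.006, 1.071, -0.056], TCP at [0.233, 0.607, 0.229] pointing down, gripper open.
Joint ranges: [-2.53, 2.53], [-0.31, 2.02], [-1.57, 1.55], [0.28, 2.44], [-1.29, 4.43], [0.15, 1.84], [-2.92, 2.92]. Speed limits (rad/s): [2.57, 2.57, 3.14, 3.14, 3.14, 3.14, 3.14].

### API

Orientations are given as a unit quaternion [w, x, y, z].
In Python, from plant import state, get_image, calibration, sign_off gives the robot as it stands.
- The arm moves only by the tool carry_out, never from a script. Its argument "steps" is a list of rows, each an object with "slide": the shift along the world's x, y, z in m, a list of three; "twist": the turn, a rotation vector about the world's x, y, z in rad, a list of three; "gripper": the gripper's target within -1 to 1 (shut at 1, half-way at 0, fully open at -1). A call has 1 to 12 rows; each row shifts and turns the commanded pose from where the row before left it; what a row does not reach is not made up. A row lasts 1/12 s, in which the tool goes at most 41.7 mm and 7.16 degrees, less where a joint would pass 70% of its speed; a pose out of reach is approached as far as the arm can. A call is refused whole if a number of a shift passes 0.0417 or a number of a turn 0.125, either way. A call with a gripper value outside its range is refused whole. The fingers move at their own pace and stop on an object; "force" is the grip in N (left out, the last holds). Time passes only in rows, so rows that do not move let the fingers close. It gives the time, the measured TCP pose, the force and the opening at its end, in the units of the state.
- state(): the state, without advancing time (a new reading comes with each control period).
- get_image(name): name is "side" or "top"; returns the picture (400x640x3 uint8, blue, green, red); there is no depth.
- calibration(name): a dict with "K" (3x3 intrinsics, pixels), "dist" ([k1, k2, p1, p2, k3] as OpenCV has them; the pictures are not rectified), "extrinsics" (4x4, takes a point from camera to world coordinates). Camera axes: x right, y up, looking along -z (the intrinsics and any distortion apply to the point x, -y, -z); pixel columns grow to the right and rows downward; lengths in m; the calibration is good to about 2 mm. A picture is of the moment at which its call begins. calibration takes no time and is no camera call.
- sign_off(): hands the job in, once; it reports no verdict.
The state is a dict: "time_s": time; "joint_positions": joint angles; "joint_velocities": joint speeds; "tau": joint torques, N m; "eef_pos": TCP position; "ee_rot": TCP orientation; "wrist_force": force on the tool from outside, world axes, zero at the start; "torque": the same for the moment, N m; "grip_width": finger opening in m.
Only numpy, scipy, OpenCV 4.12 (cv2) and the standard library are available. Lean on these libraries where they do the work, as an engineer would, in place of code of your own. Each camera call takes 0.05 s, during which the arm holds its last target. There are 200 camera calls.

## Working session

There is one attempt and no reset: what is moved stays moved. The work goes in short steps, Python scripts to look and compute and a tool call to move; the robot and the scene stay as the last step left them, time stands still between calls to the robot, and variables do not carry over. Pictures are saved under pics/ and viewed, about 8 in all and at most 12, crops included, and the job is handed in when it is done.

Besides the shell and the picture viewer there is one more tool, called after "Request:" as name(argument=value, ...), one argument or row to a line, values as JSON. carry_out: Moves the arm, as the interface text tells. Its arguments: {"type":"object","properties":{"steps":{"type":"array","items":{"type":"object","properties":{"slide":{"type":"array","items":{"type":"number"}},"twist":{"type":"array","items":{"type":"number"}},"gripper":{"type":"number"}}}},"force":{"type":"number"}},"required":["steps"]}

```bash
mkdir -p pics; cat > h.py <<'E'
import numpy as np,cv2
from plant import state,get_image,calibration,sign_off
def ray(n,uv):
    c=calibration(n);K=np.array(c["K"]);d=np.array(c["dist"]);E=np.array(c["extrinsics"])
    p=cv2.undistortPoints(np.array(uv,float).reshape(-1,1,2),K,d).reshape(-1,2)
    r=np.c_[p[:,0],-p[:,1],-np.ones(len(p))]@E[:3,:3].T
    return E[:3,3],r
def onz(n,uv,z):
    o,r=ray(n,uv);return o+r*((z-o[2])/r[:,2])[:,None]
def proj(n,P):
    c=calibration(n);E=np.array(c["extrinsics"]);q=(np.array(P,float).reshape(-1,3)-E[:3,3])@E[:3,:3]
    q=q*[1,-1,-1]
    return cv2.projectPoints(q,np.zeros(3),np.zeros(3),np.array(c["K"]),np.array(c["dist"]))[0].reshape(-1,2)
E
python3 - <<'E'
from h import *
for n in("top","side"):
    cv2.imwrite(f"pics/{n}1.png",get_image(n)); print(n,np.round(calibration(n)["extrinsics"],3).tolist(),np.round(calibration(n)["K"],0).tolist())
print(state())
E
```

```text
top [[-0.016, 0.999, -0.049, 0.495], [-1.0, -0.016, 0.003, -0.086], [0.002, 0.049, 0.999, 1.269], [0.0, 0.0, 0.0, 1.0]] [[441.0, 0.0, 309.0], [0.0, 441.0, 196.0], [0.0, 0.0, 1.0]]
side [[-0.987, 0.082, -0.135, 0.424], [-0.158, -0.549, 0.821, 0.75], [-0.007, 0.832, 0.555, 0.609], [0.0, 0.0, 0.0, 1.0]] [[362.0, 0.0, 317.0], [0.0, 362.0, 190.0], [0.0, 0.0, 1.0]]
{'time_s': 0.1, 'joint_positions': array([-1.2469802 ,  0.46825545, -0.01160629,  1.60348913,  0.00600609,
        1.07141885, -0.05628324]), 'joint_velocities': array([ 7.25538059e-04, -2.38624131e-03, -1.14594965e-05, -1.49400613e-03,
       -1.64613361e-04, -8.92234007e-04,  1.76130332e-04]), 'tau': array([ 7.97464309e-04, -5.21648955e+01, -1.26865465e-02, -2.44367534e+01,
       -5.67859132e-02,  1.40886294e-02,  5.78331674e-05]), 'eef_pos': array([0.23300563, 0.60628136, 0.22777499]), 'ee_rot': array([-8.25026698e-05,  1.82402071e-01,  9.83223725e-01, -7.63773108e-04]), 'wrist_force': array([-0.49473748, -0.47563056, -0.60457998]), 'torque': array([ 0.01911186, -0.01084025, -0.02371424]), 'grip_width': 0.09166463569531938}
```

View pics/top1.png

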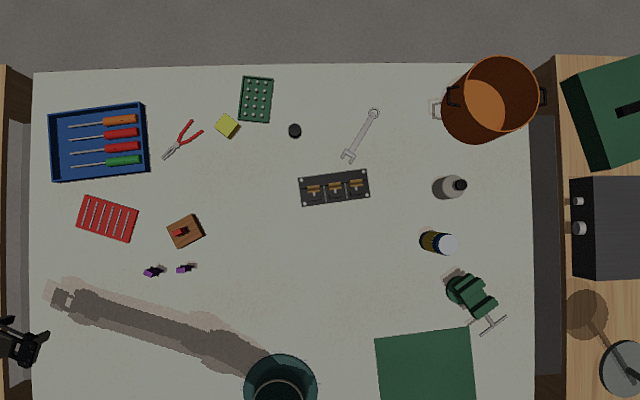

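View pics/side1.png

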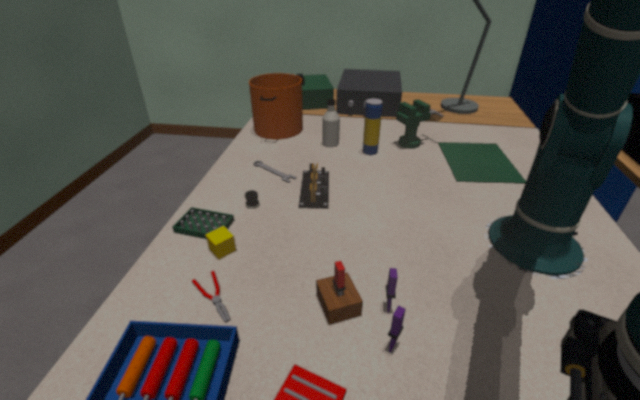

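The top view shows the stand at about (186,231) with the red handle at (180,231), the block at about (334,187), and purple decoys at (153,271) and (187,268). The side view shows the same layout, with the red handle at (340,277). Next I'll measure them.

```bash
python3 - <<'E'
from h import *
t=get_image("top");s=get_image("side")
def big(m,box):
    z=np.zeros_like(m);x0,y0,x1,y1=box;z[y0:y1,x0:x1]=m[y0:y1,x0:x1]
    c=max(cv2.findContours(z,cv2.RETR_EXTERNAL,cv2.CHAIN_APPROX_NONE)[0],key=cv2.contourArea);return c
H=cv2.cvtColor(t,cv2.COLOR_BGR2HSV)
red=((H[...,0]<6)|(H[...,0]>174))&(H[...,1]>170)&(H[...,2]>60)
c=big(red.astype(np.uint8),(160,205,215,255));print("red top",cv2.minAreaRect(c),cv2.contourArea(c))
w=(H[...,1]>90)&((H[...,0]<25)|(H[...,0]>174)); c=big(w.astype(np.uint8),(160,205,215,255))
r=cv2.minAreaRect(c);print("stand",r);b=cv2.boxPoints(r);print(onz("top",b,.045).round(4), onz("top",[r[0]],.045))
dk=(H[...,2]<75).astype(np.uint8); dk=cv2.morphologyEx(dk,cv2.MORPH_CLOSE,np.ones((9,9)))
c=big(dk,(285,155,385,220));r=cv2.minAreaRect(c);print("block",r);b=cv2.boxPoints(r);P=onz("top",b,.006);print(P.round(4),P.mean(0),[np.linalg.norm(P[i]-P[i-1]) for i in range(4)])
a=cv2.resize(t[205:260,150:215],None,fx=9,fy=9,interpolation=2)[:, :585]
k=cv2.resize(t[160:215,290:380],None,fx=8,fy=8,interpolation=2)
o=np.zeros((560,800,3),np.uint8);k2=cv2.resize(t[160:215,290:380],(450,275),interpolation=2);a2=cv2.resize(t[205:260,150:215],(325,275),interpolation=2)
o[:275,:450]=k2;o[:275,460:785]=a2
o[280:555,:450]=cv2.resize(s[160:215,280:370],(450,275),interpolation=2)
o[280:555,460:785]=cv2.resize(s[255:330,305:393],(325,275),interpolation=2)
cv2.imwrite("pics/crop1.png",o)
E
```

```text
red top ((176.20001220703125, 231.9000244140625), (5.366562843322754, 8.497057914733887), 63.43495178222656) 37.0
stand ((185.4000244140625, 230.80001831054688), (25.93838882446289, 31.304948806762695), 63.43495178222656)
[[0.4772 0.3124 0.045 ]
 [0.5152 0.2327 0.045 ]
 [0.4502 0.2005 0.045 ]
 [0.4121 0.2798 0.045 ]] [[0.46368073 0.25619379 0.045     ]]
block ((333.67999267578125, 187.25999450683594), (28.991376876831055, 68.87220001220703), 81.8698959350586)
[[ 0.6102 -0.0581  0.006 ]
 [ 0.6353 -0.255   0.006 ]
 [ 0.5523 -0.2649  0.006 ]
 [ 0.5275 -0.0686  0.006 ]] [ 0.58134796 -0.16164481  0.006     ] [np.float64(0.08332781008445216), np.float64(0.19849793390873077), np.float64(0.08359644758607625), np.float64(0.19783415572137503)]
```

View pics/crop1.png

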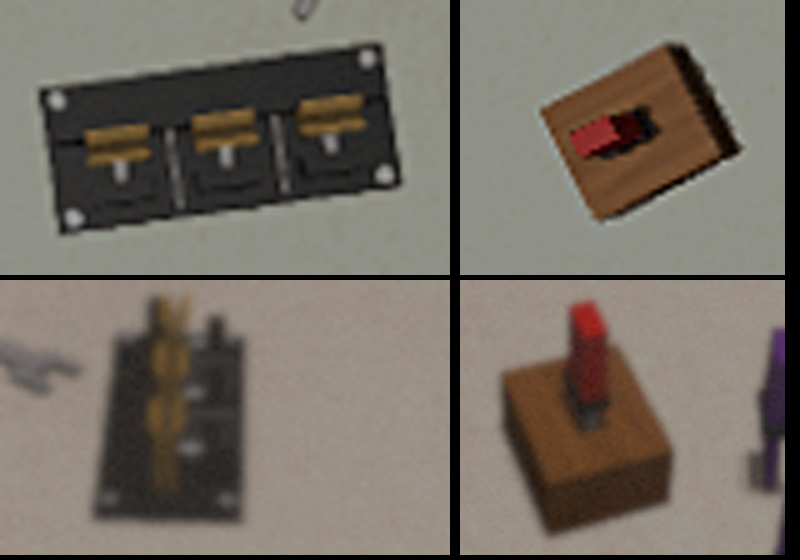

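```bash
python3 - <<'E'
from h import *
print(onz("top",[[177.4,232.4]],.115),onz("side",[[339.6,263.5]],.115))
# stand top corners from crop
C=np.array([[540,108],[598,222],[727,160],[667,49]])
uv=np.c_[150+(C[:,0]-460)/5,205+C[:,1]/5]-0.4
P=onz("top",uv,.045);print(P.round(4),P.mean(0),[np.linalg.norm(P[i]-P[i-1]) for i in range(4)])
C=np.array([[503,372],[548,475],[672,450],[622,345]])
uv=np.c_[305+(C[:,0]-460)/3.69,255+(C[:,1]-280)/3.667]-.4
P=onz("side",uv,.045);print(P.round(4),P.mean(0),[np.linalg.norm(P[i]-P[i-1]) for i in range(4)])
# block gaps: mouth centres in crop between lips, top z=.049
C=np.array([[118,144],[225,130],[331,115]]);uv=np.c_[290+C[:,0]/5,160+C[:,1]/5]-.4
P=onz("top",uv,.049);print(P.round(4))
c=np.array([.5813,-.1616]);y=np.array([-.1265,.992]);x=np.array([.992,.1265])
for k in(.06,0,-.06):print(c+k*y+.0015*x)
E
```

```text
[[0.46153546 0.25800995 0.115     ]] [[0.46187762 0.25804075 0.115     ]]
[[0.4772 0.3124 0.045 ]
 [0.4133 0.2798 0.045 ]
 [0.447  0.2067 0.045 ]
 [0.5092 0.2401 0.045 ]] [0.46164603 0.2597356  0.045     ] [np.float64(0.07906492212548921), np.float64(0.07174244878052861), np.float64(0.08051604136412138), np.float64(0.07063205044669703)]
[[0.5097 0.2414 0.045 ]
 [0.4758 0.3072 0.045 ]
 [0.4139 0.2815 0.045 ]
 [0.4461 0.2111 0.045 ]] [0.46136719 0.2602989  0.045     ] [np.float64(0.070486989888231), np.float64(0.07398622493208297), np.float64(0.06702232302925969), np.float64(0.07744086592685556)]
[[ 0.576  -0.102   0.049 ]
 [ 0.5829 -0.1615  0.049 ]
 [ 0.5903 -0.2206  0.049 ]]
[ 0.575198   -0.10189025]
[ 0.582788   -0.16141025]
[ 0.590378   -0.22093025]
```

Request:
carry_out(
  steps=[
    {"slide": [0.019,-0.029,0],"twist": [0,0,-0.064],"gripper": -0.1},
    {"slide": [0.019,-0.029,0],"twist": [0,0,-0.064],"gripper": -0.1},
    {"slide": [0.019,-0.029,0],"twist": [0,0,-0.064],"gripper": -0.1},
    {"slide": [0.019,-0.029,0],"twist": [0,0,-0.064],"gripper": -0.1},
    {"slide": [0.019,-0.029,0],"twist": [0,0,-0.064],"gripper": -0.1},
    {"slide": [0.019,-0.029,0],"twist": [0,0,-0.064],"gripper": -0.1},
    {"slide": [0.019,-0.029,0],"twist": [0,0,-0.064],"gripper": -0.1},
    {"slide": [0.019,-0.029,0],"twist": [0,0,-0.064],"gripper": -0.1},
    {"slide": [0.019,-0.029,0],"twist": [0,0,-0.064],"gripper": -0.1},
    {"slide": [0.019,-0.029,0],"twist": [0,0,-0.064],"gripper": -0.1},
    {"slide": [0.019,-0.029,0],"twist": [0,0,-0.064],"gripper": -0.1},
    {"slide": [0.019,-0.029,0],"twist": [0,0,-0.064],"gripper": -0.1},
  ],
)

```text
time_s: 1.2
eef_pos: [0.4617, 0.2572, 0.2287]
ee_rot: [-0.0, 0.539, 0.842, 0.0]
wrist_force: [0.7, -0.2, -0.6]
grip_width: 0.0503
```

Request:
carry_out(
  steps=[
    {"slide": [0,0,0]},
    {"slide": [0,0,0]},
    {"slide": [0,0,0]},
  ],
)

```text
invalid input
```

Request:
carry_out(
  steps=[
    {"slide": [0,0.001,-0.035],"twist": [0,0,0],"gripper": -0.1},
    {"slide": [0,0,-0.035],"twist": [0,0,0],"gripper": -0.1},
    {"slide": [0,0,-0.035],"twist": [0,0,0],"gripper": -0.1},
    {"slide": [0,0,-0.025],"twist": [0,0,0],"gripper": -0.1},
    {"slide": [0,0,-0.012],"twist": [0,0,0],"gripper": -0.1},
    {"slide": [0,0,0],"twist": [0,0,0],"gripper": -0.1},
    {"slide": [0,0,0],"twist": [0,0,0],"gripper": -0.1},
  ],
)

```text
time_s: 1.78
eef_pos: [0.4614, 0.2598, 0.0868]
ee_rot: [0.0, 0.537, 0.843, -0.0]
wrist_force: [0.3, -0.4, 0.2]
grip_width: 0.0507
```

Request:
carry_out(
  steps=[
    {"slide": [0,0,0],"twist": [0,0,0],"gripper": 1},
    {"slide": [0,0,0],"twist": [0,0,0],"gripper": 1},
    {"slide": [0,0,0],"twist": [0,0,0],"gripper": 1},
    {"slide": [0,0,0],"twist": [0,0,0],"gripper": 1},
    {"slide": [0,0,0],"twist": [0,0,0],"gripper": 1},
    {"slide": [0,0,0],"twist": [0,0,0],"gripper": 1},
  ],
  force=40,
)

```text
time_s: 2.28
eef_pos: [0.4613, 0.2599, 0.0871]
ee_rot: [0.0, 0.537, 0.843, 0.0]
wrist_force: [-0.4, -0.3, 2.3]
grip_width: 0.0139
```

Request:
carry_out(
  steps=[
    {"slide": [0,0,0.01],"twist": [0,0,0],"gripper": 1},
    {"slide": [0,0,0.02],"twist": [0,0,0],"gripper": 1},
    {"slide": [0,0,0.03],"twist": [0,0,0],"gripper": 1},
    {"slide": [0,0,0.03],"twist": [0,0,0],"gripper": 1},
    {"slide": [0,0,0],"twist": [0,0,0],"gripper": 1},
    {"slide": [0,0,0],"twist": [0,0,0],"gripper": 1},
  ],
)

```text
time_s: 2.78
eef_pos: [0.462, 0.2603, 0.1787]
ee_rot: [0.001, 0.537, 0.843, 0.002]
wrist_force: [-0.8, -0.1, -1.0]
grip_width: 0.014
```

```bash
python3 - <<'E'
from h import *
t=get_image("top");s=get_image("side");st=state();p=st["eef_pos"];print(p,st["wrist_force"],st["torque"],st["grip_width"])
for n,im in(("top",t),("side",s)):
    u=proj(n,[p,p-[0,0,.077]]);print(n,u)
    x,y=np.clip(u[0].astype(int),[50,40],[590,360])
    a=cv2.resize(im[y-40:y+40,x-50:x+50],None,fx=6,fy=6,interpolation=2);cv2.imwrite(f"pics/g_{n}.png",a)
E
```

```text
[0.46048517 0.25948771 0.17622311] [-0.40737765  0.28267024 -1.32641085] [-0.08670572  0.07027714 -0.01978228] 0.013591766088188734
top [[169.62732737 233.63002585]
 [178.59206956 232.60714696]]
side [[341.27529998 239.57926606]
 [340.00620685 270.0565562 ]]
```

View pics/g_side.png

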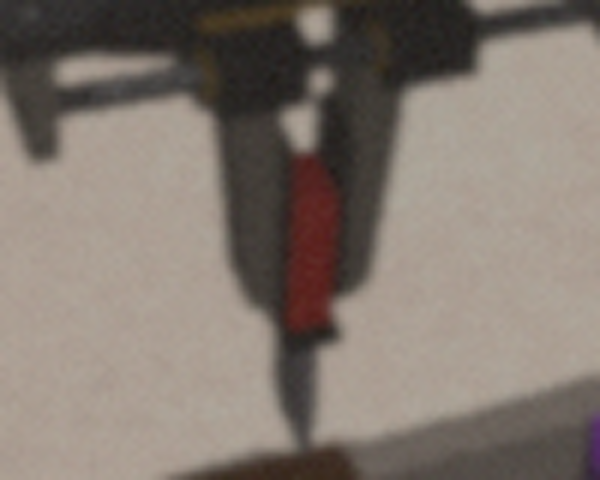

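The side crop shows the blade upright and centred in the jaws, with its tip at about (342,273) in the full image. That matches the grasp I predicted.

Request:
carry_out(
  steps=[
    {"slide": [0.0094,-0.0302,0],"twist": [0,0,-0.0254],"gripper": 1},
    {"slide": [0.0094,-0.0302,0],"twist": [0,0,-0.0254],"gripper": 1},
    {"slide": [0.0094,-0.0302,0],"twist": [0,0,-0.0254],"gripper": 1},
    {"slide": [0.0094,-0.0302,0],"twist": [0,0,-0.0254],"gripper": 1},
    {"slide": [0.0094,-0.0302,0],"twist": [0,0,-0.0254],"gripper": 1},
    {"slide": [0.0094,-0.0302,0],"twist": [0,0,-0.0254],"gripper": 1},
    {"slide": [0.0094,-0.0302,0],"twist": [0,0,-0.0254],"gripper": 1},
    {"slide": [0.0094,-0.0302,0],"twist": [0,0,-0.0254],"gripper": 1},
    {"slide": [0.0094,-0.0302,0],"twist": [0,0,-0.0254],"gripper": 1},
    {"slide": [0.0094,-0.0302,0],"twist": [0,0,-0.0254],"gripper": 1},
    {"slide": [0.0094,-0.0302,0],"twist": [0,0,-0.0254],"gripper": 1},
    {"slide": [0.0094,-0.0302,0],"twist": [0,0,-0.0254],"gripper": 1},
  ],
)

```text
time_s: 3.88
eef_pos: [0.5731, -0.104, 0.1749]
ee_rot: [-0.001, 0.66, 0.751, -0.001]
wrist_force: [0.6, 0.2, -0.5]
grip_width: 0.0138
```

Request:
carry_out(
  steps=[
    {"slide": [0,0,-0.02],"twist": [0,0,0],"gripper": 1},
    {"slide": [0,0,-0.015],"twist": [0,0,0],"gripper": 1},
    {"slide": [0,0,0],"twist": [0,0,0],"gripper": 1},
    {"slide": [0,0,0],"twist": [0,0,0],"gripper": 1},
  ],
)

```text
time_s: 4.22
eef_pos: [0.5725, -0.1025, 0.1398]
ee_rot: [-0.002, 0.659, 0.752, -0.001]
wrist_force: [1.2, -0.2, -0.6]
grip_width: 0.0138
```

```bash
python3 - <<'E'
from h import *
im=[get_image("side"),get_image("top")];S=[state()]
for i in range(5):get_image("top");S.append(state())
print(np.mean([q["eef_pos"] for q in S],0),np.std([q["eef_pos"] for q in S],0),S[-1]["ee_rot"],np.mean([q["wrist_force"] for q in S],0))
u=proj("side",S[0]["eef_pos"]-[0,0,.09])[0].astype(int);x,y=u
u2=(334,187)
a=cv2.resize(im[0][y-40:y+40,x-45:x+45],(450,400),interpolation=2)
cv2.imwrite("pics/a.png",a);print(u)
E
```

```text
[ 0.5743     -0.102328    0.14217537] [1.65259623e-04 3.57759894e-05 2.65329136e-04] [4.57128634e-04 6.59082765e-01 7.52070154e-01 4.28005737e-04] [-0.14646375  0.37488338 -0.99755095]
[313 184]
```

View pics/a.png

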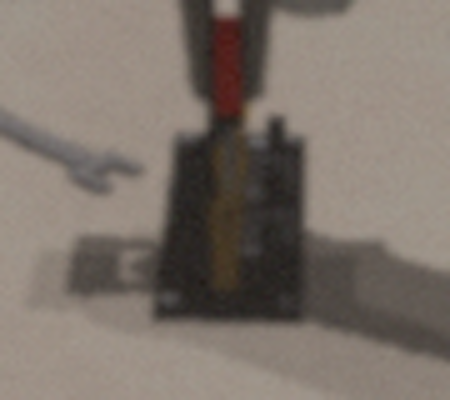

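The blade is centred on gap a: the steel at about (228,150) in the crop sits over the brass lips. I'll lower it gently.

Request:
carry_out(
  steps=[
    {"slide": [0,0,-0.008],"twist": [0,0,0],"gripper": 1},
    {"slide": [0,0,-0.008],"twist": [0,0,0],"gripper": 1},
    {"slide": [0,0,-0.003],"twist": [0,0,0],"gripper": 1},
    {"slide": [0,0,-0.003],"twist": [0,0,0],"gripper": 1},
    {"slide": [0,0,-0.002],"twist": [0,0,0],"gripper": 1},
    {"slide": [0,0,0],"twist": [0,0,0],"gripper": 1},
  ],
)

```text
time_s: 5.07
eef_pos: [0.5737, -0.1027, 0.117]
ee_rot: [-0.0, 0.659, 0.752, -0.0]
wrist_force: [-0.2, 0.1, -1.1]
grip_width: 0.014
```

Request:
carry_out(
  steps=[
    {"slide": [0,0,-0.001],"twist": [0,0,0],"gripper": 1},
    {"slide": [0,0,0],"twist": [0,0,0],"gripper": 1},
  ],
)

```text
time_s: 5.23
eef_pos: [0.574, -0.1027, 0.1166]
ee_rot: [0.0, 0.659, 0.752, 0.0]
wrist_force: [0.6, -0.2, -0.2]
grip_width: 0.0135
```

Request:
carry_out(
  steps=[
    {"slide": [0,0,-0.001],"twist": [0,0,0],"gripper": 1},
    {"slide": [0,0,-0.001],"twist": [0,0,0],"gripper": 1},
    {"slide": [0,0,0],"twist": [0,0,0],"gripper": 1},
  ],
)

```text
time_s: 5.48
eef_pos: [0.5743, -0.1026, 0.1147]
ee_rot: [0.0, 0.659, 0.752, 0.0]
wrist_force: [-0.1, 0.9, -1.2]
grip_width: 0.014
```

Request:
carry_out(
  steps=[
    {"slide": [0,0,-0.001],"twist": [0,0,0],"gripper": 1},
    {"slide": [0,0,-0.001],"twist": [0,0,0],"gripper": 1},
    {"slide": [0,0,0],"twist": [0,0,0],"gripper": 1},
  ],
)

```text
time_s: 5.73
eef_pos: [0.5743, -0.1027, 0.1128]
ee_rot: [0.0, 0.659, 0.752, 0.0]
wrist_force: [0.5, -0.1, 0.8]
grip_width: 0.0137
```

Request:
carry_out(
  steps=[
    {"slide": [0,0,-0.001],"twist": [0,0,0],"gripper": 1},
    {"slide": [0,0,-0.001],"twist": [0,0,0],"gripper": 1},
    {"slide": [0,0,0],"twist": [0,0,0],"gripper": 1},
  ],
)

```text
time_s: 5.98
eef_pos: [0.5742, -0.1028, 0.1114]
ee_rot: [0.0, 0.659, 0.752, 0.0]
wrist_force: [-0.9, 0.2, 6.8]
grip_width: 0.0141
```

Request:
carry_out(
  steps=[
    {"slide": [0,0,-0.001],"twist": [0,0,0],"gripper": 1},
    {"slide": [0,0,-0.001],"twist": [0,0,0],"gripper": 1},
    {"slide": [0,0,0],"twist": [0,0,0],"gripper": 1},
  ],
)

```text
time_s: 6.23
eef_pos: [0.5742, -0.103, 0.1104]
ee_rot: [0.0, 0.659, 0.752, 0.0]
wrist_force: [-4.1, -0.2, 13.6]
grip_width: 0.0142
```

Request:
carry_out(
  steps=[
    {"slide": [0,0,-0.0005],"twist": [0,0,0],"gripper": 1},
    {"slide": [0,0,0],"twist": [0,0,0],"gripper": 1},
    {"slide": [0,0,0],"twist": [0,0,0],"gripper": 1},
  ],
)

```text
time_s: 6.48
eef_pos: [0.5742, -0.103, 0.1102]
ee_rot: [0.0, 0.659, 0.752, 0.001]
wrist_force: [-4.1, 0.4, 16.9]
grip_width: 0.0133
```

Request:
carry_out(
  steps=[
    {"slide": [-0.0005,0,0],"twist": [0,0,0],"gripper": 1},
    {"slide": [0,0,0],"twist": [0,0,0],"gripper": 1},
    {"slide": [0,0,0],"twist": [0,0,0],"gripper": 1},
  ],
)

```text
time_s: 6.73
eef_pos: [0.5742, -0.103, 0.1103]
ee_rot: [0.001, 0.659, 0.752, 0.001]
wrist_force: [-3.1, 0.9, 15.9]
grip_width: 0.0136
```

```bash
cat > f.py <<'E'
from h import *
S=[]
for i in range(6):get_image("top");S.append(state())
m=lambda k:np.mean([q[k] for q in S],0)
print(S[-1]["time_s"],m("eef_pos").round(4),m("wrist_force").round(2),m("torque").round(3))
E
python3 f.py
```

```text
7.0333 [ 0.5741 -0.103   0.1102] [-3.51  0.48 16.16] [ 0.093  1.042 -0.045]
```

Request:
carry_out(
  steps=[
    {"slide": [0,0,-0.0004],"twist": [0,0,0],"gripper": 1},
    {"slide": [0,0,0],"twist": [0,0,0],"gripper": 1},
    {"slide": [0,0,0],"twist": [0,0,0],"gripper": 1},
  ],
)

```text
time_s: 7.28
eef_pos: [0.5741, -0.1031, 0.1101]
ee_rot: [0.0, 0.659, 0.752, 0.001]
wrist_force: [-3.8, 1.3, 18.2]
grip_width: 0.0136
```

```bash
python3 f.py
```

```text
7.5833 [ 0.5742 -0.1031  0.1102] [-3.94  0.48 17.91] [ 0.144  1.299 -0.048]
```

Gap a stops hard: it holds still at 18 N with the tip about 33 mm above the bench. I'll take it as seized for now and check against the other gaps. Next is gap b.

Request:
carry_out(
  steps=[
    {"slide": [0.0005,0,0.004],"twist": [0,0,0],"gripper": 1},
    {"slide": [0,0,0.008],"twist": [0,0,0],"gripper": 1},
    {"slide": [0,0,0.012],"twist": [0,0,0],"gripper": 1},
    {"slide": [0,0,0.012],"twist": [0,0,0],"gripper": 1},
    {"slide": [0.0025,-0.0198,0],"twist": [0,0,0],"gripper": 1},
    {"slide": [0.0025,-0.0198,0],"twist": [0,0,0],"gripper": 1},
    {"slide": [0.0025,-0.0198,0],"twist": [0,0,0],"gripper": 1},
    {"slide": [0,0,0],"twist": [0,0,0],"gripper": 1},
    {"slide": [0,0,0],"twist": [0,0,0],"gripper": 1},
  ],
)

```text
time_s: 8.33
eef_pos: [0.5812, -0.1633, 0.1445]
ee_rot: [0.0, 0.66, 0.751, -0.0]
wrist_force: [-0.7, 0.3, -1.3]
grip_width: 0.0135
```

```bash
python3 f.py
```

```text
8.6333 [ 0.5815 -0.1609  0.1439] [-0.05  0.15 -0.46] [-0.043  0.056 -0.008]
```

Request:
carry_out(
  steps=[
    {"slide": [0,0,-0.009],"twist": [0,0,0],"gripper": 1},
    {"slide": [0,0,-0.009],"twist": [0,0,0],"gripper": 1},
    {"slide": [0,0,-0.003],"twist": [0,0,0],"gripper": 1},
    {"slide": [0,0,-0.003],"twist": [0,0,0],"gripper": 1},
    {"slide": [0,0,-0.002],"twist": [0,0,0],"gripper": 1},
    {"slide": [0,0,0],"twist": [0,0,0],"gripper": 1},
  ],
)

```text
time_s: 9.13
eef_pos: [0.5812, -0.1621, 0.1171]
ee_rot: [-0.0, 0.659, 0.752, -0.0]
wrist_force: [0.6, -0.5, 0.6]
grip_width: 0.0136
```

Request:
carry_out(
  steps=[
    {"slide": [0,0,-0.001],"twist": [0,0,0],"gripper": 1},
    {"slide": [0,0,-0.001],"twist": [0,0,0],"gripper": 1},
    {"slide": [0,0,-0.001],"twist": [0,0,0],"gripper": 1},
    {"slide": [0,0,0],"twist": [0,0,0],"gripper": 1},
  ],
)

```text
time_s: 9.47
eef_pos: [0.5818, -0.1621, 0.1148]
ee_rot: [0.0, 0.659, 0.752, 0.0]
wrist_force: [0.3, 0.4, -1.2]
grip_width: 0.0136
```

Request:
carry_out(
  steps=[
    {"slide": [0,0,-0.001],"twist": [0,0,0],"gripper": 1},
    {"slide": [0,0,-0.001],"twist": [0,0,0],"gripper": 1},
    {"slide": [0,0,0],"twist": [0,0,0],"gripper": 1},
  ],
)

```text
time_s: 9.72
eef_pos: [0.5817, -0.1621, 0.113]
ee_rot: [0.0, 0.659, 0.752, 0.0]
wrist_force: [0.3, 0.2, 1.9]
grip_width: 0.0138
```

Request:
carry_out(
  steps=[
    {"slide": [0,0,-0.001],"twist": [0,0,0],"gripper": 1},
    {"slide": [0,0,0],"twist": [0,0,0],"gripper": 1},
    {"slide": [0,0,0],"twist": [0,0,0],"gripper": 1},
  ],
)

```text
time_s: 9.97
eef_pos: [0.5817, -0.1622, 0.1121]
ee_rot: [0.0, 0.659, 0.752, 0.0]
wrist_force: [-0.7, 0.4, 4.6]
grip_width: 0.014
```

Request:
carry_out(
  steps=[
    {"slide": [0,0,-0.001],"twist": [0,0,0],"gripper": 1},
    {"slide": [0,0,0],"twist": [0,0,0],"gripper": 1},
    {"slide": [0,0,0],"twist": [0,0,0],"gripper": 1},
  ],
)

```text
time_s: 10.22
eef_pos: [0.5815, -0.1622, 0.1109]
ee_rot: [0.0, 0.659, 0.752, 0.0]
wrist_force: [-1.3, -0.4, 5.3]
grip_width: 0.0136
```

Request:
carry_out(
  steps=[
    {"slide": [0,0,-0.001],"twist": [0,0,0],"gripper": 1},
    {"slide": [0,0,-0.001],"twist": [0,0,0],"gripper": 1},
    {"slide": [0,0,0],"twist": [0,0,0],"gripper": 1},
  ],
)

```text
time_s: 10.47
eef_pos: [0.5813, -0.1622, 0.1087]
ee_rot: [-0.0, 0.659, 0.752, -0.0]
wrist_force: [-0.9, 0.3, 4.7]
grip_width: 0.0137
```

Request:
carry_out(
  steps=[
    {"slide": [0,0,-0.001],"twist": [0,0,0],"gripper": 1},
    {"slide": [0,0,-0.001],"twist": [0,0,0],"gripper": 1},
    {"slide": [0,0,0],"twist": [0,0,0],"gripper": 1},
  ],
)

```text
time_s: 10.72
eef_pos: [0.5811, -0.1623, 0.1067]
ee_rot: [-0.0, 0.659, 0.752, -0.0]
wrist_force: [-0.6, 0.3, 5.3]
grip_width: 0.014
```

Request:
carry_out(
  steps=[
    {"slide": [0,0,-0.0015],"twist": [0,0,0],"gripper": 1},
    {"slide": [0,0,-0.0015],"twist": [0,0,0],"gripper": 1},
    {"slide": [0,0,-0.001],"twist": [0,0,0],"gripper": 1},
    {"slide": [0,0,0],"twist": [0,0,0],"gripper": 1},
  ],
)

```text
time_s: 11.05
eef_pos: [0.5806, -0.1624, 0.1025]
ee_rot: [-0.001, 0.659, 0.752, -0.001]
wrist_force: [-2.6, -0.1, 5.3]
grip_width: 0.0137
```

Request:
carry_out(
  steps=[
    {"slide": [0,0,-0.0015],"twist": [0,0,0],"gripper": 1},
    {"slide": [0,0,-0.0015],"twist": [0,0,0],"gripper": 1},
    {"slide": [0,0,-0.001],"twist": [0,0,0],"gripper": 1},
    {"slide": [0,0,0],"twist": [0,0,0],"gripper": 1},
  ],
)

```text
time_s: 11.38
eef_pos: [0.5806, -0.1621, 0.0982]
ee_rot: [-0.001, 0.659, 0.752, -0.001]
wrist_force: [-3.0, 0.3, 3.7]
grip_width: 0.0136
```

```bash
python3 f.py
```

```text
11.6833 [ 0.5806 -0.1621  0.0982] [-3.7  -0.93  2.13] [-0.331  1.101 -0.085]
```

Request:
carry_out(
  steps=[
    {"slide": [-0.001,0,0],"twist": [0,0,0],"gripper": 1},
    {"slide": [0,0,-0.001],"twist": [0,0,0],"gripper": 1},
    {"slide": [0,0,-0.001],"twist": [0,0,0],"gripper": 1},
    {"slide": [0,0,-0.001],"twist": [0,0,0],"gripper": 1},
  ],
)

```text
time_s: 12.02
eef_pos: [0.5805, -0.1621, 0.0962]
ee_rot: [-0.0, 0.659, 0.752, 0.0]
wrist_force: [-3.7, -0.9, 6.2]
grip_width: 0.0138
```

Request:
carry_out(
  steps=[
    {"slide": [0,0,-0.001],"twist": [0,0,0],"gripper": 1},
    {"slide": [0,0,-0.001],"twist": [0,0,0],"gripper": 1},
    {"slide": [0,0,-0.001],"twist": [0,0,0],"gripper": 1},
  ],
)

```text
time_s: 12.27
eef_pos: [0.5805, -0.162, 0.0932]
ee_rot: [-0.0, 0.659, 0.752, 0.0]
wrist_force: [-5.2, -0.7, 6.3]
grip_width: 0.0137
```

Request:
carry_out(
  steps=[
    {"slide": [0,0,-0.001],"twist": [0,0,0],"gripper": 1},
    {"slide": [0,0,-0.001],"twist": [0,0,0],"gripper": 1},
    {"slide": [0,0,-0.001],"twist": [0,0,0],"gripper": 1},
  ],
)

```text
time_s: 12.52
eef_pos: [0.5804, -0.162, 0.0903]
ee_rot: [-0.0, 0.659, 0.752, 0.0]
wrist_force: [-4.7, 0.4, 7.2]
grip_width: 0.0136
```

Request:
carry_out(
  steps=[
    {"slide": [-0.0015,0,0],"twist": [0,0,0],"gripper": 1},
    {"slide": [0,0,0],"twist": [0,0,0],"gripper": 1},
    {"slide": [0,0,0],"twist": [0,0,0],"gripper": 1},
  ],
)

```text
time_s: 12.77
eef_pos: [0.5802, -0.1619, 0.0901]
ee_rot: [0.001, 0.659, 0.752, 0.001]
wrist_force: [0.7, -1.0, 1.5]
grip_width: 0.0139
```

Request:
carry_out(
  steps=[
    {"slide": [0,0,-0.001],"twist": [0,0,0],"gripper": 1},
    {"slide": [0,0,-0.001],"twist": [0,0,0],"gripper": 1},
    {"slide": [0,0,-0.001],"twist": [0,0,0],"gripper": 1},
  ],
)

```text
time_s: 13.02
eef_pos: [0.5801, -0.1618, 0.0871]
ee_rot: [0.001, 0.659, 0.752, 0.001]
wrist_force: [0.9, 0.2, 3.3]
grip_width: 0.0136
```

Request:
carry_out(
  steps=[
    {"slide": [0,0,0.001],"twist": [0,0,0],"gripper": 1},
    {"slide": [0,0,0.0015],"twist": [0,0,0],"gripper": 1},
    {"slide": [0,0,0.0015],"twist": [0,0,0],"gripper": 1},
    {"slide": [0,0,0.0015],"twist": [0,0,0],"gripper": 1},
  ],
)

```text
time_s: 13.35
eef_pos: [0.5794, -0.1616, 0.092]
ee_rot: [0.0, 0.659, 0.752, 0.0]
wrist_force: [4.1, 1.1, -3.5]
grip_width: 0.0134
```

Request:
carry_out(
  steps=[
    {"slide": [0,0,0.0015],"twist": [0,0,0],"gripper": 1},
    {"slide": [0,0,0.0015],"twist": [0,0,0],"gripper": 1},
    {"slide": [0,0,0.0015],"twist": [0,0,0],"gripper": 1},
  ],
)

```text
time_s: 13.6
eef_pos: [0.5791, -0.1619, 0.0968]
ee_rot: [0.0, 0.659, 0.752, 0.0]
wrist_force: [4.3, 0.7, -3.3]
grip_width: 0.0138
```

Request:
carry_out(
  steps=[
    {"slide": [0,0,0.0015],"twist": [0,0,0],"gripper": 1},
    {"slide": [0,0,0.0015],"twist": [0,0,0],"gripper": 1},
    {"slide": [0,0,0.0015],"twist": [0,0,0],"gripper": 1},
  ],
)

```text
time_s: 13.85
eef_pos: [0.579, -0.1621, 0.1014]
ee_rot: [0.0, 0.659, 0.752, 0.0]
wrist_force: [3.6, -0.0, -3.5]
grip_width: 0.0137
```

Request:
carry_out(
  steps=[
    {"slide": [0.001,0,0.005],"twist": [0,0,0],"gripper": 1},
    {"slide": [0,0,0.008],"twist": [0,0,0],"gripper": 1},
    {"slide": [0,0,0.015],"twist": [0,0,0],"gripper": 1},
    {"slide": [0,0,0.015],"twist": [0,0,0],"gripper": 1},
    {"slide": [0.0026,-0.0197,0],"twist": [0,0,0],"gripper": 1},
    {"slide": [0.0026,-0.0197,0],"twist": [0,0,0],"gripper": 1},
    {"slide": [0.0026,-0.0197,0],"twist": [0,0,0],"gripper": 1},
    {"slide": [0,0,0],"twist": [0,0,0],"gripper": 1},
    {"slide": [0,0,0],"twist": [0,0,0],"gripper": 1},
  ],
)

```text
time_s: 14.6
eef_pos: [0.586, -0.2227, 0.1444]
ee_rot: [-0.001, 0.66, 0.751, -0.001]
wrist_force: [-0.2, 0.6, 0.1]
grip_width: 0.0136
```

```bash
python3 f.py
```

```text
14.9 [ 0.5872 -0.2201  0.1441] [ 0.23  0.16 -0.88] [-0.048  0.051 -0.02 ]
```

Request:
carry_out(
  steps=[
    {"slide": [0.0008,-0.0009,-0.009],"twist": [0,0,0],"gripper": 1},
    {"slide": [0,0,-0.009],"twist": [0,0,0],"gripper": 1},
    {"slide": [0,0,-0.003],"twist": [0,0,0],"gripper": 1},
    {"slide": [0,0,-0.003],"twist": [0,0,0],"gripper": 1},
    {"slide": [0,0,-0.002],"twist": [0,0,0],"gripper": 1},
    {"slide": [0,0,0],"twist": [0,0,0],"gripper": 1},
  ],
)

```text
time_s: 15.4
eef_pos: [0.5884, -0.222, 0.1176]
ee_rot: [-0.0, 0.659, 0.752, -0.0]
wrist_force: [0.0, -0.3, -0.0]
grip_width: 0.0136
```

Request:
carry_out(
  steps=[
    {"slide": [0,0,-0.001],"twist": [0,0,0],"gripper": 1},
    {"slide": [0,0,-0.001],"twist": [0,0,0],"gripper": 1},
    {"slide": [0,0,-0.001],"twist": [0,0,0],"gripper": 1},
    {"slide": [0,0,0],"twist": [0,0,0],"gripper": 1},
  ],
)

```text
time_s: 15.73
eef_pos: [0.5887, -0.2221, 0.1153]
ee_rot: [0.0, 0.659, 0.752, 0.0]
wrist_force: [0.3, 0.3, -0.1]
grip_width: 0.0137
```

Request:
carry_out(
  steps=[
    {"slide": [0,0,-0.001],"twist": [0,0,0],"gripper": 1},
    {"slide": [0,0,-0.001],"twist": [0,0,0],"gripper": 1},
    {"slide": [0,0,0],"twist": [0,0,0],"gripper": 1},
  ],
)

```text
time_s: 15.98
eef_pos: [0.5885, -0.222, 0.1131]
ee_rot: [-0.0, 0.659, 0.752, -0.0]
wrist_force: [-0.2, 0.1, -0.9]
grip_width: 0.0136
```

Request:
carry_out(
  steps=[
    {"slide": [0,0,-0.001],"twist": [0,0,0],"gripper": 1},
    {"slide": [0,0,0],"twist": [0,0,0],"gripper": 1},
    {"slide": [0,0,0],"twist": [0,0,0],"gripper": 1},
  ],
)

```text
time_s: 16.23
eef_pos: [0.5885, -0.222, 0.1121]
ee_rot: [-0.0, 0.659, 0.752, -0.0]
wrist_force: [0.5, 0.2, -0.6]
grip_width: 0.0134
```

No force yet, where gap b was already giving 4.6 N. I'll go deeper.

Request:
carry_out(
  steps=[
    {"slide": [0,0,-0.001],"twist": [0,0,0],"gripper": 1},
    {"slide": [0,0,-0.001],"twist": [0,0,0],"gripper": 1},
    {"slide": [0,0,0],"twist": [0,0,0],"gripper": 1},
  ],
)

```text
time_s: 16.48
eef_pos: [0.5884, -0.222, 0.11]
ee_rot: [-0.0, 0.659, 0.752, -0.0]
wrist_force: [-0.4, 0.4, -0.6]
grip_width: 0.0137
```

Request:
carry_out(
  steps=[
    {"slide": [0,0,-0.001],"twist": [0,0,0],"gripper": 1},
    {"slide": [0,0,-0.001],"twist": [0,0,0],"gripper": 1},
    {"slide": [0,0,0],"twist": [0,0,0],"gripper": 1},
  ],
)

```text
time_s: 16.73
eef_pos: [0.5884, -0.222, 0.108]
ee_rot: [-0.0, 0.659, 0.752, -0.0]
wrist_force: [0.2, 0.7, -1.0]
grip_width: 0.0138
```

Request:
carry_out(
  steps=[
    {"slide": [0,0,-0.001],"twist": [0,0,0],"gripper": 1},
    {"slide": [0,0,-0.001],"twist": [0,0,0],"gripper": 1},
    {"slide": [0,0,-0.001],"twist": [0,0,0],"gripper": 1},
    {"slide": [0,0,0],"twist": [0,0,0],"gripper": 1},
  ],
)

```text
time_s: 17.07
eef_pos: [0.5882, -0.2221, 0.1049]
ee_rot: [-0.0, 0.659, 0.752, -0.0]
wrist_force: [-0.9, -0.9, -1.0]
grip_width: 0.0139
```

Request:
carry_out(
  steps=[
    {"slide": [0,0,-0.001],"twist": [0,0,0],"gripper": 1},
    {"slide": [0,0,-0.001],"twist": [0,0,0],"gripper": 1},
    {"slide": [0,0,-0.001],"twist": [0,0,0],"gripper": 1},
    {"slide": [0,0,0],"twist": [0,0,0],"gripper": 1},
  ],
)

```text
time_s: 17.4
eef_pos: [0.588, -0.2221, 0.1018]
ee_rot: [-0.0, 0.659, 0.752, -0.0]
wrist_force: [-1.7, 0.2, -0.8]
grip_width: 0.0137
```

Request:
carry_out(
  steps=[
    {"slide": [-0.0008,0,-0.0015],"twist": [0,0,0],"gripper": 1},
    {"slide": [0,0,-0.002],"twist": [0,0,0],"gripper": 1},
    {"slide": [0,0,-0.002],"twist": [0,0,0],"gripper": 1},
    {"slide": [0,0,-0.002],"twist": [0,0,0],"gripper": 1},
    {"slide": [0,0,-0.002],"twist": [0,0,0],"gripper": 1},
    {"slide": [0,0,0],"twist": [0,0,0],"gripper": 1},
  ],
)

```text
time_s: 17.9
eef_pos: [0.5878, -0.2218, 0.0921]
ee_rot: [-0.0, 0.659, 0.752, -0.0]
wrist_force: [-0.5, 0.3, -0.8]
grip_width: 0.0143
```

Request:
carry_out(
  steps=[
    {"slide": [0,0,-0.0015],"twist": [0,0,0],"gripper": 1},
    {"slide": [0,0,-0.0015],"twist": [0,0,0],"gripper": 1},
    {"slide": [0,0,-0.0015],"twist": [0,0,0],"gripper": 1},
    {"slide": [0,0,0],"twist": [0,0,0],"gripper": 1},
  ],
)

```text
time_s: 18.23
eef_pos: [0.5878, -0.222, 0.0879]
ee_rot: [0.0, 0.659, 0.752, -0.0]
wrist_force: [-0.8, -0.4, -1.1]
grip_width: 0.0138
```

Request:
carry_out(
  steps=[
    {"slide": [0,0,-0.001],"twist": [0,0,0],"gripper": 1},
    {"slide": [0,0,-0.001],"twist": [0,0,0],"gripper": 1},
    {"slide": [0,0,0],"twist": [0,0,0],"gripper": 1},
  ],
)

```text
time_s: 18.48
eef_pos: [0.5878, -0.222, 0.086]
ee_rot: [0.0, 0.659, 0.752, 0.0]
wrist_force: [-0.9, 0.3, -1.7]
grip_width: 0.0139
```

Request:
carry_out(
  steps=[
    {"slide": [0,0,-0.001],"twist": [0,0,0],"gripper": 1},
    {"slide": [0,0,0],"twist": [0,0,0],"gripper": 1},
  ],
)

```text
time_s: 18.65
eef_pos: [0.5878, -0.2221, 0.0851]
ee_rot: [0.0, 0.659, 0.752, 0.0]
wrist_force: [0.6, -0.6, -2.0]
grip_width: 0.014
```

Gap c shows no drag all the way to the floor, so it is worn. Gap b is the gripping one, and I'll return there.

Request:
carry_out(
  steps=[
    {"slide": [0,0,0.004],"twist": [0,0,0],"gripper": 1},
    {"slide": [0,0,0.012],"twist": [0,0,0],"gripper": 1},
    {"slide": [0,0,0.014],"twist": [0,0,0],"gripper": 1},
    {"slide": [0,0,0.014],"twist": [0,0,0],"gripper": 1},
    {"slide": [0,0,0.014],"twist": [0,0,0],"gripper": 1},
    {"slide": [-0.0025,0.0198,0],"twist": [0,0,0],"gripper": 1},
    {"slide": [-0.0025,0.0198,0],"twist": [0,0,0],"gripper": 1},
    {"slide": [-0.0025,0.0198,0],"twist": [0,0,0],"gripper": 1},
    {"slide": [0,0,0],"twist": [0,0,0],"gripper": 1},
    {"slide": [0,0,0],"twist": [0,0,0],"gripper": 1},
    {"slide": [0,0,0],"twist": [0,0,0],"gripper": 1},
  ],
)

```text
time_s: 19.57
eef_pos: [0.5807, -0.1635, 0.1444]
ee_rot: [0.001, 0.659, 0.752, 0.0]
wrist_force: [-0.2, -0.3, -0.9]
grip_width: 0.0139
```

```bash
python3 f.py
```

```text
19.8667 [ 0.5803 -0.1638  0.1436] [ 0.07 -0.31 -0.79] [-0.054  0.068 -0.012]
```

Request:
carry_out(
  steps=[
    {"slide": [0,0.002,-0.009],"twist": [0,0,0],"gripper": 1},
    {"slide": [0,0,-0.009],"twist": [0,0,0],"gripper": 1},
    {"slide": [0,0,-0.005],"twist": [0,0,0],"gripper": 1},
    {"slide": [0,0,-0.003],"twist": [0,0,0],"gripper": 1},
    {"slide": [0,0,-0.002],"twist": [0,0,0],"gripper": 1},
    {"slide": [0,0,-0.001],"twist": [0,0,0],"gripper": 1},
    {"slide": [0,0,-0.001],"twist": [0,0,0],"gripper": 1},
    {"slide": [0,0,-0.001],"twist": [0,0,0],"gripper": 1},
    {"slide": [0,0,0],"twist": [0,0,0],"gripper": 1},
  ],
)

```text
time_s: 20.62
eef_pos: [0.5808, -0.1607, 0.1125]
ee_rot: [0.001, 0.659, 0.752, 0.0]
wrist_force: [2.7, 0.6, 2.0]
grip_width: 0.0138
```

Request:
carry_out(
  steps=[
    {"slide": [0,0,-0.001],"twist": [0,0,0],"gripper": 1},
    {"slide": [0,0,-0.001],"twist": [0,0,0],"gripper": 1},
    {"slide": [0,0,-0.001],"twist": [0,0,0],"gripper": 1},
    {"slide": [0,0,-0.001],"twist": [0,0,0],"gripper": 1},
  ],
)

```text
time_s: 20.95
eef_pos: [0.5805, -0.1606, 0.1083]
ee_rot: [0.0, 0.659, 0.752, 0.0]
wrist_force: [2.8, -0.2, 2.0]
grip_width: 0.0137
```

Request:
carry_out(
  steps=[
    {"slide": [0,0,-0.001],"twist": [0,0,0],"gripper": 1},
    {"slide": [0,0,-0.001],"twist": [0,0,0],"gripper": 1},
    {"slide": [0,0,-0.001],"twist": [0,0,0],"gripper": 1},
    {"slide": [0,0,-0.001],"twist": [0,0,0],"gripper": 1},
  ],
)

```text
time_s: 21.28
eef_pos: [0.5802, -0.1607, 0.1042]
ee_rot: [0.0, 0.659, 0.752, -0.0]
wrist_force: [2.5, 0.2, 4.1]
grip_width: 0.014
```

Request:
carry_out(
  steps=[
    {"slide": [0,0,-0.001],"twist": [0,0,0],"gripper": 1},
    {"slide": [0,0,-0.001],"twist": [0,0,0],"gripper": 1},
    {"slide": [0,0,-0.001],"twist": [0,0,0],"gripper": 1},
    {"slide": [0,0,-0.001],"twist": [0,0,0],"gripper": 1},
  ],
)

```text
time_s: 21.62
eef_pos: [0.5801, -0.1606, 0.0999]
ee_rot: [-0.0, 0.659, 0.752, -0.0]
wrist_force: [2.7, 0.4, 2.4]
grip_width: 0.0139
```

Request:
carry_out(
  steps=[
    {"slide": [0.0005,0,-0.001],"twist": [0,0,0],"gripper": 1},
    {"slide": [0,0,-0.0015],"twist": [0,0,0],"gripper": 1},
    {"slide": [0,0,-0.0015],"twist": [0,0,0],"gripper": 1},
    {"slide": [0,0,-0.0015],"twist": [0,0,0],"gripper": 1},
    {"slide": [0,0,-0.0015],"twist": [0,0,0],"gripper": 1},
  ],
)

```text
time_s: 22.03
eef_pos: [0.5802, -0.1608, 0.0929]
ee_rot: [-0.0, 0.659, 0.752, -0.0]
wrist_force: [0.7, -0.8, 3.9]
grip_width: 0.0138
```

Request:
carry_out(
  steps=[
    {"slide": [0,0,-0.001],"twist": [0,0,0],"gripper": 1},
    {"slide": [0,0,-0.001],"twist": [0,0,0],"gripper": 1},
    {"slide": [0,0,-0.001],"twist": [0,0,0],"gripper": 1},
    {"slide": [0,0,-0.001],"twist": [0,0,0],"gripper": 1},
  ],
)

```text
time_s: 22.37
eef_pos: [0.5802, -0.1608, 0.089]
ee_rot: [-0.0, 0.659, 0.752, -0.0]
wrist_force: [-1.1, 1.0, 4.6]
grip_width: 0.0138
```

Request:
carry_out(
  steps=[
    {"slide": [0,0,-0.001],"twist": [0,0,0],"gripper": 1},
    {"slide": [0,0,-0.001],"twist": [0,0,0],"gripper": 1},
    {"slide": [0,0,0],"twist": [0,0,0],"gripper": 1},
  ],
)

```text
time_s: 22.62
eef_pos: [0.5803, -0.1607, 0.0869]
ee_rot: [-0.0, 0.659, 0.752, -0.0]
wrist_force: [-2.1, -0.4, 2.5]
grip_width: 0.0136
```

Request:
carry_out(
  steps=[
    {"slide": [0,0,-0.001],"twist": [0,0,0],"gripper": 1},
    {"slide": [0,0,-0.001],"twist": [0,0,0],"gripper": 1},
    {"slide": [0,0,0],"twist": [0,0,0],"gripper": 1},
  ],
)

```text
time_s: 22.87
eef_pos: [0.5803, -0.1608, 0.0849]
ee_rot: [-0.0, 0.659, 0.752, -0.0]
wrist_force: [-1.9, 0.1, 4.5]
grip_width: 0.0143
```

Request:
carry_out(
  steps=[
    {"slide": [0,0,-0.001],"twist": [0,0,0],"gripper": 1},
    {"slide": [0,0,0],"twist": [0,0,0],"gripper": 1},
  ],
)

```text
time_s: 23.03
eef_pos: [0.5803, -0.1608, 0.084]
ee_rot: [-0.0, 0.659, 0.752, -0.0]
wrist_force: [-1.8, -0.1, 4.4]
grip_width: 0.0137
```

Request:
carry_out(
  steps=[
    {"slide": [0,0,-0.001],"twist": [0,0,0],"gripper": 1},
    {"slide": [0,0,0],"twist": [0,0,0],"gripper": 1},
  ],
)

```text
time_s: 23.2
eef_pos: [0.5803, -0.1607, 0.0831]
ee_rot: [-0.0, 0.659, 0.752, -0.0]
wrist_force: [-1.7, 0.1, 4.3]
grip_width: 0.0136
```

Request:
carry_out(
  steps=[
    {"slide": [0,0,-0.0007],"twist": [0,0,0],"gripper": 1},
    {"slide": [0,0,0],"twist": [0,0,0],"gripper": 1},
  ],
)

```text
time_s: 23.37
eef_pos: [0.5803, -0.1608, 0.0829]
ee_rot: [-0.0, 0.659, 0.752, -0.0]
wrist_force: [-3.3, -0.1, 8.9]
grip_width: 0.0138
```

The floor is reached at 0.083 m, as predicted, with the force stepping up to 8.9 N. I'll unload, release and retreat.

Request:
carry_out(
  steps=[
    {"slide": [-0.0003,0,0.0007],"twist": [0,0,0],"gripper": 1},
    {"slide": [0,0,0],"twist": [0,0,0],"gripper": 0.5},
    {"slide": [0,0,0],"twist": [0,0,0],"gripper": 0.2},
    {"slide": [0,0,0],"twist": [0,0,0],"gripper": 0.0},
    {"slide": [0,0,0],"twist": [0,0,0],"gripper": 0.0},
    {"slide": [0,0,0],"twist": [0,0,0],"gripper": 0.0},
  ],
)

```text
time_s: 23.87
eef_pos: [0.5805, -0.1605, 0.083]
ee_rot: [-0.0, 0.659, 0.752, -0.0]
wrist_force: [-0.4, 0.3, -0.7]
grip_width: 0.0449
```

Request:
carry_out(
  steps=[
    {"slide": [0,0,0.01],"twist": [0,0,0],"gripper": 0.0},
    {"slide": [0,0,0.02],"twist": [0,0,0],"gripper": 0.0},
    {"slide": [0,0,0.03],"twist": [0,0,0],"gripper": 0.0},
    {"slide": [0,0,0.035],"twist": [0,0,0],"gripper": 0.0},
    {"slide": [0,0,0.035],"twist": [0,0,0],"gripper": 0.0},
    {"slide": [-0.02,0.035,0.01],"twist": [0,0,0],"gripper": 0.0},
    {"slide": [-0.02,0.035,0],"twist": [0,0,0],"gripper": 0.0},
    {"slide": [-0.02,0.035,0],"twist": [0,0,0],"gripper": 0.0},
    {"slide": [-0.02,0.035,0],"twist": [0,0,0],"gripper": 0.0},
    {"slide": [-0.02,0.035,0],"twist": [0,0,0],"gripper": 0.0},
    {"slide": [0,0,0],"twist": [0,0,0],"gripper": 0.0},
    {"slide": [0,0,0],"twist": [0,0,0],"gripper": 0.0},
  ],
)

```text
time_s: 24.87
eef_pos: [0.4799, 0.0164, 0.2241]
ee_rot: [-0.0, 0.657, 0.753, 0.001]
wrist_force: [0.0, -0.6, 0.1]
grip_width: 0.0458
```

```bash
python3 - <<'E'
from h import *
t=get_image("top");s=get_image("side");print(state()["wrist_force"],state()["grip_width"])
o=np.zeros((300,800,3),np.uint8)
o[:,:400]=cv2.resize(t[155:215,290:370],(400,300),interpolation=2);o[:,400:]=cv2.resize(s[150:210,275:355],(400,300),interpolation=2)
cv2.imwrite("pics/end.png",o)
# handle top expected
print(proj("top",[[.5803,-.1610,.111]]),proj("side",[[.5803,-.1610,.111]]))
E
```

```text
[-0.35758394 -0.71766618  0.01010907] 0.04581203997666518
[[335.83875515 184.87556362]] [[314.15675331 156.3516959 ]]
```

View pics/end.png

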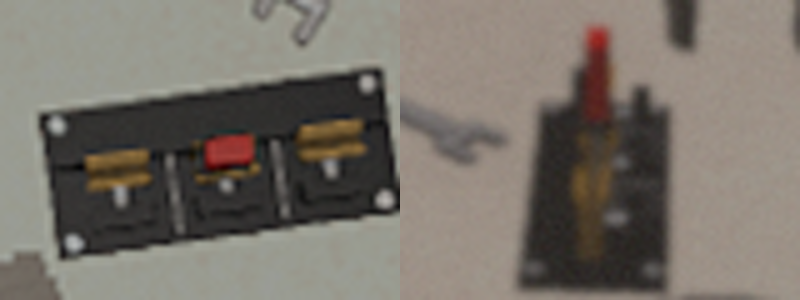

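The red handle stands upright in the middle gap at top pixel (336,185), against a predicted (336,185). The side view agrees, and the wrench hasn't moved.

```bash
python3 -c "
from plant import sign_off;print(sign_off())"
```

```text
the job is handed in; nothing more can be done
None
```

The test blade is standing fully home in the middle gap, the only one that held it with a steady drag. I handed the job in at about 25 s of the 64 s allowed; the sign-off gave no verdict.

| Gap | What I felt | Finding |
|---|---|---|
| Left | Stopped hard at about 18 N, with the tip about 33 mm above the bench | Seized |
| Middle | About 5 N to enter, then roughly 3–5 N of drag in and 3 N out once sideways pressure was relieved | Gripping |
| Right | No noticeable drag all the way to the floor | Worn |

- **Seating:** on the second entry into the middle gap, the blade met the floor at the predicted height (tool at 0.083 m), and the force stepped up to about 9 N.
- **After release:** the wrist force was near zero. The blade's handle appeared upright within a pixel of where I predicted it, and the arm was clear.
- **Not checked or off:** sideways force reached about 5 N during the first pass through the middle gap, so I shifted the arm and repeated the reading. I could not measure the spring force on the released blade. The wrench looked unmoved in the last picture, and I did not re-measure the other bystanders, though the arm did not go near them.

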